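Put the dip probes away in their storage tubes

TASK

Lift the lid off the two storage tubes and set it down flat on the bench, right way up. Then take the two dip probes from the sloping rest and stand one in each tube, steel end down and black grip up, each resting on the tube's bottom. Leave the bottle, the beaker and the vial tray where they are.

Things in the scene. Friction and masses are not known exactly. Their poses are not given: they have to be found in the camera images.
- holder: Fixed holder: grey base 60 x 130 x 5 mm with two upright white square tubes, open at the top, 80 mm apart along its y axis (y = -40 and +40 mm). Tubes 36 x 36 mm outside, 28 x 28 mm inside; inner floor 5 mm, rim 100 mm above the bench. Origin: centre of its underside, on the bench; z up. Turned about z by up to 0.3 rad.
- tube_right (a point): Centre of the inner floor of the tube at the holder's y = -40 mm, 5 mm above the bench; the bore is 28 x 28 mm and 95 mm deep. Axes as the holder's.
- tube_left (a point): Centre of the inner floor of the tube at the holder's y = +40 mm, 5 mm above the bench; the bore is 28 x 28 mm and 95 mm deep. Axes as the holder's.
- lid: Loose black lid, 0.12 kg, over both tubes: plate 46 x 126 x 5 mm (x, y, z), two bosses 22 x 22 mm, 8 mm deep, below it in the tube mouths, and a block handle 34 x 16 mm (x, y) on its middle, from 5 to 41 mm above the origin. Origin: centre of the plate's underside (100 mm up on the tubes, 8 mm up when standing on the bench on its bosses); z up.
- rest: Fixed aluminium rest: base 120 x 140 x 6 mm with two channels, 110 mm apart along its y axis (y = -55, +55 mm), leaning 30 degrees from vertical towards its +x. Each cradles the lower 85 mm of a probe's shaft; the black grips stick out free above, their middles at x = +22 mm, 139 mm above the bench. Origin: centre of its underside, on the bench; z up; turned about z by up to 0.25 rad.
- probe_1: Loose dip probe, 0.1 kg, 160 mm long: round steel shaft 12 mm thick, 110 mm long, then a round black grip 20 mm thick, 50 mm long. Origin: centre of the flat steel tip; z runs from tip to grip, whose middle is 135 mm from the origin. Starts in one of the rest's channels, grip up and away from the robot, 30 degrees from vertical. The two probes are alike; either may go in either tube.
- probe_2: The second dip probe, the same as probe_1, in the rest's other channel.
- reagent_bottle: Amber capped bottle, 64 mm in diameter, 140 mm tall, standing beyond the work. Origin: centre of its underside. Leave it alone.
- beaker: Empty clear cup-shaped beaker, 68 mm across the rim, 85 mm tall, at the left side. Origin: centre of its underside. Leave it alone.
- vial_tray: White open divided tray, 100 x 120 x 35 mm, at the right side. Origin: centre of its underside. Leave it alone.

How it is judged:
By the outcome, as a careful person would: the job done as asked, in the order asked, and still so for the second after the job is handed in, with the robot touching nothing.
It also fails if it takes over 69 s, if anything falls off the work surface, if the arm or the gripper's body presses on something with over 40 N, if the wrist force passes 120 N, or if a joint passes its speed limit or range.

ROBOT

A 6-joint arm with a two-finger parallel gripper is mounted at the origin on the work surface. World frame = base frame: x ahead of the robot, y to its left, z up, the work surface at z = 0. Lengths are in m, angles in rad, forces in N, time in s.
With the tool pointing down it reaches from about 0.35 to 0.975 m from the base axis. Payload 4.9 kg.
Tool frame: the origin (TCP) lies midway between the tips of the shut fingers; the grasp point (between the pads) lies 19 mm behind it; z points along the fingers, y is the direction in which the jaws open and shut (so a half turn about z gives the same grasp; the last joint's range is limited). The gripper opens to 85 mm and grips with 20 to 120 N. Pads are 22 mm wide; open, the fingers measure 114 mm over their backs; the gripper's body (76 mm by 85 mm) begins 54 mm behind the grasp point. The pads swing forward as they close: fully open they stand 13 mm farther back than shut.
Start: joints at [-1.452, 0.053, 1.613, -0, 1.476, -0.119], TCP at [0.147, -0.607, 0.231] pointing down, gripper open.
Joint ranges: [-3.01, 3.01], [-1.01, 2.22], [0.06, 2.58], [-1.02, 4.17], [0.09, 2.62], [-3.14, 3.14]. Speed limits (rad/s): [2.57, 2.57, 3.14, 3.14, 3.14, 3.14].

INTERFACE

Orientations are given as a unit quaternion [w, x, y, z].
In Python, from plant import manip, cams gives the robot as it stands.
- The arm moves only by the tool jog_arm, never from a script. Its argument "targets" is a list of rows, each a list of 4 numbers: the shift along the tool's x, y, z in m, then the turn about the tool's z in degrees. A call has 1 to 5 rows; each row is the pose to reach, as a shift and turn from the pose commanded when the call began, along the tool's axes at that moment; what a row does not reach only later rows make up. A row lasts 1/12 s, in which the tool goes at most 41.7 mm and 7.16 degrees, less where a joint would pass 70% of its speed; a pose out of reach is approached as far as the arm can. A call with a gripper value outside its range is refused whole. "fingers" is the opening, from 0 (shut) to 1 (fully open), set as the call begins (left out, the last holds). The fingers move at their own pace and stop on an object; the grip force is fixed at half the most. Time passes only in rows, so rows that repeat a pose let the fingers close. It gives the time, the measured TCP pose, the force and the opening at its end, in the units of the state.
- manip.state(): the state, without advancing time (a new reading comes with each control period).
- cams.grab_frame(name): name is "side" or "top"; returns the picture (420x560x3 uint8, red, green, blue); there is no depth.
- cams.get_calibration(name): a dict with "camera_matrix" (3x3 intrinsics, pixels), "distortion" ([k1, k2, p1, p2, k3] as OpenCV has them; the pictures are not rectified), "cam_to_world" (4x4, takes a point from camera to world coordinates). Camera axes: x right, y up, looking along -z (the intrinsics and any distortion apply to the point x, -y, -z); pixel columns grow to the right and rows downward; lengths in m; the calibration is good to about 2 mm. A picture is of the moment at which its call begins. get_calibration takes no time and is no camera call.
- manip.job_done(): hands the job in, once; it reports no verdict.
The state is a dict: "time": time; "joint_pos": joint angles; "joint_vel": joint speeds; "joint_efforts": joint torques, N m; "tool_pos": TCP position; "tool_rot": TCP orientation; "contact_force": force on the tool from outside, world axes, zero at the start; "ft_torque": the same for the moment, N m; "gripper_width": opening from 0.0 (shut) to 1.0 (fully open).
Only numpy, scipy, OpenCV 4.12 (cv2) and the standard library are available. Lean on these libraries where they do the work, as an engineer would, in place of code of your own. Each camera call takes 0.05 s, during which the arm holds its last target. There are 200 camera calls.

## Working session

There is one attempt and no reset: what is moved stays moved. The work goes in short steps, Python scripts to look and compute and a tool call to move; the robot and the scene stay as the last step left them, time stands still between calls to the robot, and variables do not carry over. Pictures are saved under pics/ and viewed, about 8 in all and at most 12, crops included, and the job is handed in when it is done.

Besides the shell and the picture viewer there is one more tool, called after ">>>" by a JSON object that holds its "method" and its "body", one argument or row to a line. jog_arm: Moves the arm, as the interface text tells. Its arguments: {"type":"object","properties":{"targets":{"type":"array"},"fingers":{"type":"number"}},"required":["targets"]}

```bash
mkdir -p pics; ls
python3 - <<'E'
from plant import manip, cams
import cv2, numpy as np
print(manip.state())
ims=[]
for n in ("side","top"):
    im=cams.grab_frame(n); cv2.imwrite(f"pics/{n}0.png",im[:,:,::-1]); 
    c=cams.get_calibration(n); print(n,{k:np.round(v,4).tolist() for k,v in c.items()})
E
```

```text
pics
{'time': 0.0, 'joint_pos': array([-1.45199562e+00,  5.33647089e-02,  1.61427850e+00,  1.26773582e-07,
        1.47601838e+00, -1.19045537e-01]), 'joint_vel': array([-3.24328892e-04,  1.50341555e-04,  8.42477697e-04, -7.67121935e-04,
        1.24131424e-03,  9.44070965e-05]), 'joint_efforts': array([-2.49617529e-03, -3.93683124e+01, -3.70177853e+01, -1.15689622e-04,
        7.26496830e-03, -3.35349583e-06]), 'tool_pos': array([ 0.14715487, -0.60678985,  0.23006742]), 'tool_rot': array([-1.03446530e-03,  9.92936445e-01,  1.18642935e-01,  1.89729511e-07]), 'contact_force': array([-0.26470276,  0.51976514,  0.11186166]), 'ft_torque': array([-0.04559978, -0.01549543, -0.02826171]), 'gripper_width': 1.0025099307930299}
side {'camera_matrix': [[532.5322, 0.0, 273.2673], [0.0, 532.5322, 218.3796], [0.0, 0.0, 1.0]], 'distortion': [0.0304, 0.0, 0.0, 0.0, 0.0], 'cam_to_world': [[-0.9796, 0.1143, -0.1652, 0.3763], [-0.2009, -0.5512, 0.8099, 1.2347], [0.0015, 0.8265, 0.5629, 0.9452], [0.0, 0.0, 0.0, 1.0]]}
top {'camera_matrix': [[403.0416, 0.0, 286.7111], [0.0, 403.0416, 213.2522], [0.0, 0.0, 1.0]], 'distortion': [-0.0289, 0.0, 0.0, 0.0, 0.0], 'cam_to_world': [[0.0005, 0.9897, -0.1431, 0.4772], [-0.9998, -0.0026, -0.0211, -0.0087], [-0.0212, 0.1431, 0.9895, 1.1234], [0.0, 0.0, 0.0, 1.0]]}
```

View pics/side0.png

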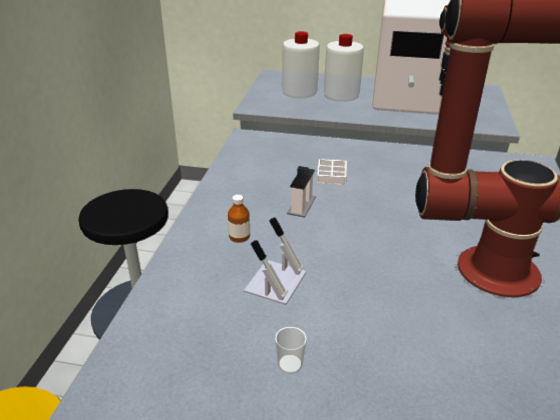

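View pics/top0.png

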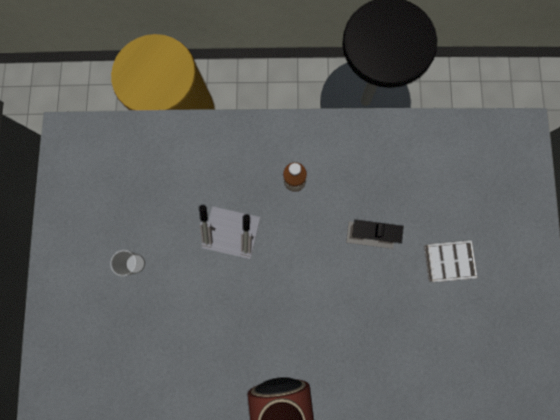

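Both views show the same layout. In the top view, the rest is at about (231,232) with black grips at (203,213) and (246,222), the lidded holder at (377,232), the bottle at (294,175), the beaker at (125,263) and the tray at (452,261). In the side view, the grips are at (259,250) and (277,227) and the lid is at (303,178).

```bash
cat > h.py <<'E'
import cv2, numpy as np
from plant import manip, cams
C={n:cams.get_calibration(n) for n in("side","top")}
def ray(n,uv):
    c=C[n]; p=cv2.undistortPoints(np.array([[uv]],float),np.array(c["camera_matrix"]),np.array(c["distortion"]))[0,0]
    T=np.array(c["cam_to_world"]); return T[:3,3],T[:3,:3]@np.array([p[0],-p[1],-1])
def plane(n,uv,z):
    o,d=ray(n,uv); return o+d*(z-o[2])/d[2]
def tri(a,b):
    o1,d1=ray("side",a);o2,d2=ray("top",b)
    s=np.linalg.lstsq(np.c_[d1,-d2],o2-o1,rcond=None)[0]
    p,q=o1+s[0]*d1,o2+s[1]*d2; return (p+q)/2,np.linalg.norm(p-q)
def grab(n,f): im=cams.grab_frame(n); cv2.imwrite(f"pics/{f}.png",im[:,:,::-1]); return im
def blobs(im,box,f,amin=15):
    x0,y0,x1,y1=box; m=f(im[y0:y1,x0:x1].astype(int)).astype(np.uint8)
    k,_,st,ce=cv2.connectedComponentsWithStats(m)
    out=[]
    for i in range(1,k):
        if st[i,4]>=amin:
            ct=cv2.findContours((np.asarray(_==i)).astype(np.uint8),0,2)[0][0]
            r=cv2.minAreaRect(ct); out.append((ce[i]+[x0,y0],st[i,4],cv2.boxPoints(r)+[x0,y0],r[1]))
    return out
dark=lambda a:a.max(2)<45
E
python3 - <<'E'
from h import *
np.set_printoptions(precision=4,suppress=True)
t=cv2.imread("pics/top0.png")[:,:,::-1]; s=cv2.imread("pics/side0.png")[:,:,::-1]
for nm,im,b in(("tl",t,(335,205,420,260)),("tp",t,(190,195,260,260)),("sl",s,(280,155,325,220)),("sp",s,(240,210,300,275))):
    for o in blobs(im,b,dark): print(nm,o[0],o[1],o[2].tolist(),o[3])
a=cv2.resize(t[195:265,190:270],None,fx=5,fy=5,interpolation=2);b=cv2.resize(t[195:265,340:420],None,fx=5,fy=5,interpolation=2)
c=cv2.resize(s[155:225,275:335],None,fx=4,fy=4,interpolation=2);d=cv2.resize(s[205:305,235:315],None,fx=4,fy=4,interpolation=2)
v=np.zeros((600,800,3),np.uint8);v[:350,:400]=a;v[:350,400:]=b
e=cv2.resize(s[215:300,240:310],None,fx=2.9,fy=2.9);v[352:352+e.shape[0],:e.shape[1]]=e;e=cv2.resize(s[155:220,280:330],None,fx=3.8,fy=3.8);v[352:352+e.shape[0],400:400+e.shape[1]]=e
cv2.imwrite("pics/crop0.png",v[:,:,::-1])
E
```

```text
tl [377.625  231.0694] 792 [[352.36681175231934, 236.2489128112793], [354.58514976501465, 219.61135578155518], [402.72925567626953, 226.03056716918945], [400.5109176635742, 242.6681251525879]] (48.570167541503906, 16.784791946411133)
tp [203.     213.0099] 101 [[200.0, 205.0], [206.0, 205.0], [206.0, 221.0], [200.0, 221.0]] (16.0, 6.0)
tp [245.7582 222.3736] 91 [[243.0, 215.0], [249.0, 215.0], [249.0, 230.0], [243.0, 230.0]] (15.0, 6.0)
sl [300.6553 178.5191] 235 [[290.6327877044678, 185.8393440246582], [299.2393436431885, 166.1672124862671], [311.30491828918457, 171.4458999633789], [302.69836235046387, 191.1180305480957]] (13.169761657714844, 21.472436904907227)
sp [276.0556 226.5556] 108 [[269.4000053405762, 219.80000019073486], [274.60000228881836, 217.20000171661377], [282.79999923706055, 233.60000228881836], [277.60000228881836, 236.20000076293945]] (18.335756301879883, 5.813776016235352)
sp [257.9426 249.9508] 122 [[250.44615364074707, 243.03076934814453], [255.83076763153076, 239.95384788513184], [265.55384635925293, 256.96923065185547], [260.1692314147949, 260.04615020751953]] (19.597488403320312, 6.2017364501953125)
```

View pics/crop0.png

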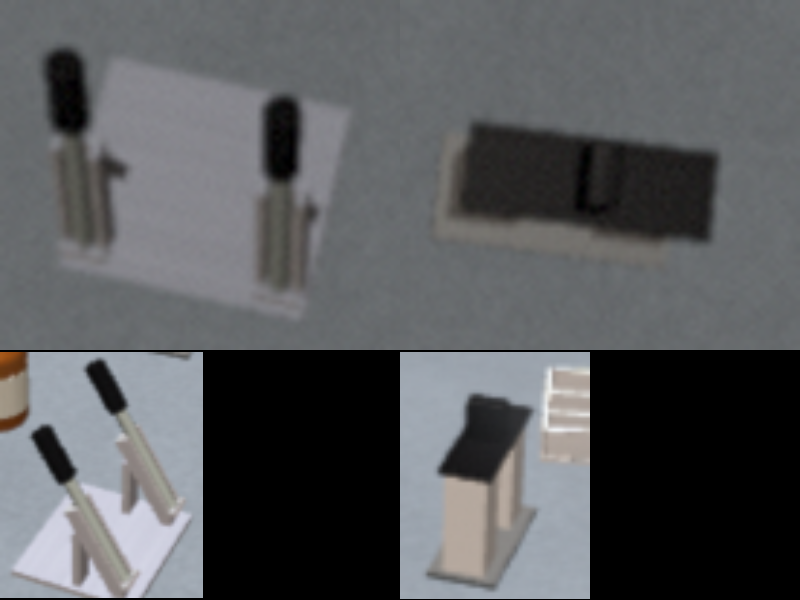

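The crops show the lid's four plate corners clearly, with the handle a bit right of the middle at about crop (598,180). They also show U-shaped channels and all four corners of the rest base.

Run:
```python
from h import *
np.set_printoptions(precision=4,suppress=True)
L=[plane("top",p,.105) for p in [[352.37,236.25],[354.59,219.61],[402.73,226.03],[400.51,242.67]]]
L=np.array(L);e=L[1]-L[2]; print("lid",L.mean(0),"yaw",np.degrees(np.arctan2(-e[0],e[1])),np.linalg.norm(e),np.linalg.norm(L[0]-L[1]))
print("lid centr",plane("top",[377.6,231.07],.105), "handle top", plane("top",[340+200/5,195+180/5],.135))
R=np.array([plane("top",(190+x/5,195+y/5),.006) for x,y in((110,58),(350,105),(300,318),(58,265))])
e=R[0]-R[1];f=R[3]-R[2];g=R[0]-R[3];h=R[1]-R[2]
print("rest",R.mean(0),np.linalg.norm([e,f,g,h],axis=1),[np.degrees(np.arctan2(-v[0],v[1])) for v in(e,f)],[np.degrees(np.arctan2(v[1],v[0])) for v in(g,h)])
for a,b in(((276.06,226.56),(245.76,222.37)),((257.94,249.95),(203.,213.01))):
    print("grip",*tri(a,b),plane("top",b,.139),plane("side",a,.139))
print("base holder",[plane("top",(340+x/5,195+y/5),.005) for x,y in((32,240),(265,262))])
for n,p in(("bottle",(294,185)),("beaker",(130,264)),("tray",(452,261))): print(n,plane("top",p,.03))
print(plane("side",(290,360),.0))
```

```text
lid [ 0.5783 -0.2168  0.105 ] yaw -7.827535733621194 0.12254437912058026 0.04287189690591419
lid centr [ 0.5784 -0.217   0.105 ] handle top [ 0.5756 -0.2168  0.135 ]
rest [0.5859 0.1711 0.006 ] [0.1387 0.1386 0.1195 0.1217] [np.float64(-11.268522095938726), np.float64(-12.179679146869308)] [np.float64(-12.570563865170717), np.float64(-12.590807433063503)]
grip [0.5972 0.1131 0.1406] 0.0006199524962611385 [0.5971 0.1132 0.139 ] [0.598  0.1108 0.139 ]
grip [0.6212 0.2199 0.1402] 0.0011912703029664101 [0.6207 0.2201 0.139 ] [0.6221 0.2184 0.139 ]
base holder [array([ 0.5553, -0.1503,  0.005 ]), array([ 0.5429, -0.2785,  0.005 ])]
bottle [ 0.7144 -0.0056  0.03  ]
beaker [0.4966 0.4421 0.03  ]
tray [ 0.5046 -0.4297  0.03  ]
[0.5021 0.4252 0.    ]
```

>>> {"method": "jog_arm", "body": {
  "targets": [
    [0.034,-0.0185,0,0],
    [0.068,-0.037,0,0],
    [0.102,-0.0555,0,0],
    [0.136,-0.074,0,0],
    [0.17,-0.0926,0,0]
  ],
  "fingers": 1
}}

```text
time: 0.52
tool_pos: [0.2914, -0.4757, 0.2307]
tool_rot: [-0.0, 0.993, 0.118, -0.0]
contact_force: [1.1, -0.7, 0.3]
gripper_width: 1.001
```

>>> {"method": "jog_arm", "body": {
  "targets": [
    [0.034,-0.0185,0,0],
    [0.068,-0.037,0,0],
    [0.102,-0.0555,0,0],
    [0.136,-0.074,0,0],
    [0.17,-0.0926,0,0]
  ]
}}

```text
time: 0.93
tool_pos: [0.435, -0.3456, 0.2309]
tool_rot: [-0.0, 0.993, 0.119, -0.0]
contact_force: [-0.1, -0.7, -0.4]
gripper_width: 0.995
```

>>> {"method": "jog_arm", "body": {
  "targets": [
    [0.034,-0.0185,0,0],
    [0.068,-0.037,0,0],
    [0.102,-0.0555,0,7],
    [0.136,-0.074,0,14],
    [0.17,-0.0926,0,21.4]
  ]
}}

```text
time: 1.35
tool_pos: [0.5775, -0.2164, 0.2308]
tool_rot: [-0.0, 0.998, -0.065, -0.0]
contact_force: [1.1, -0.4, -0.1]
gripper_width: 1.001
```

>>> {"method": "jog_arm", "body": {
  "targets": [
    [0,0,0,0],
    [0,0,0,0],
    [0,0,0,0]
  ]
}}

```text
time: 1.6
tool_pos: [0.5763, -0.2179, 0.2306]
tool_rot: [-0.0, 0.998, -0.061, -0.001]
contact_force: [-1.0, -0.7, -0.3]
gripper_width: 1.0
```

>>> {"method": "jog_arm", "body": {
  "targets": [
    [0,0.0,0.035,0],
    [0,0,0.07,0],
    [0,0,0.1,0],
    [0,0,0.118,0],
    [0,0,0.118,0]
  ]
}}

```text
time: 2.02
tool_pos: [0.5721, -0.2176, 0.1072]
tool_rot: [-0.002, 0.998, -0.062, -0.005]
contact_force: [-0.7, 0.0, -1.6]
gripper_width: 1.001
```

>>> {"method": "jog_arm", "body": {
  "targets": [
    [0,0,0,0],
    [0,0,0,0],
    [0,0,0,0],
    [0,0,0,0],
    [0,0,0,0]
  ],
  "fingers": 0
}}

```text
time: 2.43
tool_pos: [0.5775, -0.2186, 0.1152]
tool_rot: [0.001, 0.998, -0.062, 0.001]
contact_force: [0.9, 0.1, 0.7]
gripper_width: 0.297
```

>>> {"method": "jog_arm", "body": {
  "targets": [
    [0,0,0,0],
    [0,0,0,0],
    [0,0,0,0]
  ]
}}

```text
time: 2.68
tool_pos: [0.5775, -0.2184, 0.1149]
tool_rot: [0.001, 0.998, -0.061, 0.001]
contact_force: [-0.8, -0.1, 5.8]
gripper_width: 0.177
```

>>> {"method": "jog_arm", "body": {
  "targets": [
    [0,0,-0.012,0],
    [0,0,-0.03,0],
    [0,0,-0.05,0],
    [-0.01,0,-0.05,0],
    [-0.045,0,-0.05,0]
  ]
}}

```text
time: 3.1
tool_pos: [0.5343, -0.2133, 0.165]
tool_rot: [0.001, 0.998, -0.061, 0.002]
contact_force: [-1.0, 1.8, -0.9]
gripper_width: 0.176
```

>>> {"method": "jog_arm", "body": {
  "targets": [
    [-0.035,0,0,0],
    [-0.07,0,0,0],
    [-0.1,0,0,0],
    [-0.11,0,0,0],
    [-0.11,0,0,0]
  ]
}}

```text
time: 3.52
tool_pos: [0.4198, -0.198, 0.1616]
tool_rot: [-0.001, 0.998, -0.062, -0.001]
contact_force: [1.3, -0.8, -0.9]
gripper_width: 0.18
```

Run:
```python
from h import *
s=grab("side","s1");t=grab("top","t1")
v=np.zeros((420,800,3),np.uint8)
v[:,:400]=cv2.resize(s[120:225,270:370],(400,420));v[:,400:]=cv2.resize(t[190:295,325:425],(400,420))
cv2.imwrite("pics/c1.png",v[:,:,::-1]); print(manip.state()["tool_pos"],manip.state()["gripper_width"])
```

```text
[ 0.42225263 -0.19875309  0.16267892] 0.17372359473846555
```

View pics/c1.png

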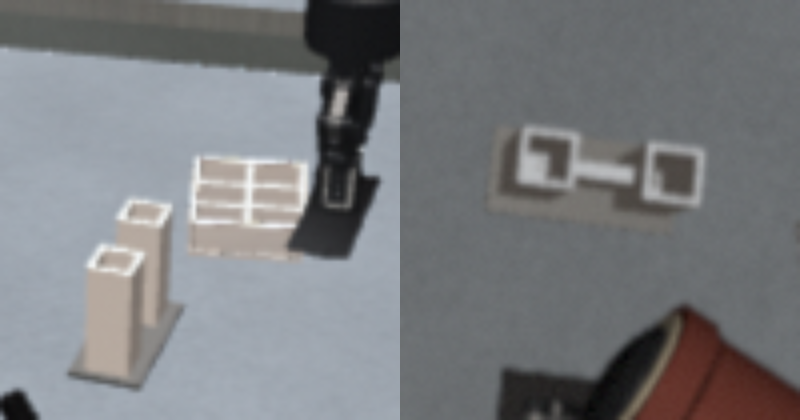

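The lid hangs level in the gripper. The open tube rims are at top-view pixels of about (362.5,229.6) and (393.5,233.7). I'll set the lid down now.

>>> {"method": "jog_arm", "body": {
  "targets": [
    [0,0,0.035,0],
    [0,0,0.07,0],
    [0,0,0.1,0],
    [0,0,0.12,0],
    [0,0,0.125,0]
  ]
}}

```text
time: 4.03
tool_pos: [0.4205, -0.197, 0.0336]
tool_rot: [-0.002, 0.998, -0.061, -0.004]
contact_force: [0.4, 0.4, -2.2]
gripper_width: 0.176
```

>>> {"method": "jog_arm", "body": {
  "targets": [
    [0,0,0.003,0],
    [0,0,0.006,0],
    [0,0,0.009,0],
    [0,0,0.0115,0],
    [0,0,0.0115,0]
  ]
}}

```text
time: 4.45
tool_pos: [0.4234, -0.1994, 0.0275]
tool_rot: [0.0, 0.998, -0.062, 0.001]
contact_force: [-0.4, 0.8, -1.1]
gripper_width: 0.172
```

Run:
```python
from h import *
np.set_printoptions(precision=4,suppress=True)
t=cv2.imread("pics/t1.png")[:,:,::-1];s=cv2.imread("pics/s1.png")[:,:,::-1]
print(manip.state()["tool_pos"],manip.state()["contact_force"])
for p in((362.5,229.6),(393.5,233.7)): print(plane("top",p,.1))
# side rims: crop scale 4
for x,y in((144,212),(117,260)): print("side",plane("side",(270+x/4,120+y/4),.1))
for o in blobs(t,(345,215,410,250),lambda a:a.min(2)>165,6): print(o[0],o[1],o[2].tolist())
```

```text
[ 0.4234 -0.1994  0.0275] [-0.4385  0.7551 -1.1225]
[ 0.5827 -0.1798  0.1   ]
[ 0.5721 -0.2581  0.1   ]
side [ 0.5732 -0.2572  0.1   ]
side [ 0.5823 -0.1781  0.1   ]
[357.5    231.6579] 38 [[355.0, 235.0], [355.0, 228.0], [360.0, 228.0], [360.0, 235.0]]
[374.6136 232.25  ] 44 [[367.70297050476074, 232.9702968597412], [368.00990104675293, 229.90099048614502], [382.26732635498047, 231.32673454284668], [381.9603958129883, 234.3960418701172]]
[387.25  237.375] 8 [[385.5, 237.50000190734863], [387.0, 236.00000190734863], [389.0, 238.00000190734863], [387.5, 239.50000190734863]]
```

>>> {"method": "jog_arm", "body": {
  "targets": [
    [0,0,0.002,0],
    [0,0,0.003,0],
    [0,0,0.004,0],
    [0,0,0.0045,0],
    [0,0,0.0045,0]
  ]
}}

```text
time: 4.87
tool_pos: [0.423, -0.1991, 0.0228]
tool_rot: [0.0, 0.998, -0.062, 0.0]
contact_force: [-2.0, -0.7, 2.8]
gripper_width: 0.176
```

>>> {"method": "jog_arm", "body": {
  "targets": [
    [0,0,0,0],
    [0,0,0,0],
    [0,0,0,0],
    [0,0,0,0],
    [0,0,-0.005,0]
  ],
  "fingers": 1
}}

```text
time: 5.28
tool_pos: [0.4221, -0.1985, 0.0264]
tool_rot: [-0.001, 0.998, -0.062, -0.001]
contact_force: [-0.4, 1.0, -1.2]
gripper_width: 0.872
```

>>> {"method": "jog_arm", "body": {
  "targets": [
    [0,0,-0.03,0],
    [0,0,-0.07,0],
    [0,0,-0.11,0],
    [0,0,-0.15,0],
    [0,0,-0.185,0]
  ]
}}

```text
time: 5.7
tool_pos: [0.423, -0.1991, 0.2156]
tool_rot: [0.001, 0.998, -0.062, 0.001]
contact_force: [1.9, -1.7, -0.4]
gripper_width: 1.001
```

>>> {"method": "jog_arm", "body": {
  "targets": [
    [0,0,0,0],
    [0,0,0,0]
  ]
}}

```text
time: 5.87
tool_pos: [0.4242, -0.2, 0.216]
tool_rot: [0.002, 0.998, -0.062, 0.003]
contact_force: [-0.0, -0.7, 0.3]
gripper_width: 0.998
```

>>> {"method": "jog_arm", "body": {
  "targets": [
    [0.013,-0.033,0,0],
    [0.0265,-0.0665,0,0],
    [0.0395,-0.1,0,0],
    [0.0526,-0.133,0,0],
    [0.0658,-0.1662,0,0]
  ]
}}

```text
time: 6.28
tool_pos: [0.5079, -0.0404, 0.2101]
tool_rot: [-0.0, 0.998, -0.062, -0.002]
contact_force: [-0.2, -0.4, -0.2]
gripper_width: 0.999
```

>>> {"method": "jog_arm", "body": {
  "targets": [
    [0.013,-0.033,0,0],
    [0.0265,-0.0665,0,0],
    [0.0395,-0.1,0,0],
    [0.0526,-0.133,0,2],
    [0.0658,-0.1663,0,5.2]
  ]
}}

```text
time: 6.7
tool_pos: [0.5936, 0.1165, 0.2097]
tool_rot: [0.0, 0.994, -0.108, -0.002]
contact_force: [0.8, -0.6, 0.4]
gripper_width: 0.997
```

>>> {"method": "jog_arm", "body": {
  "targets": [
    [0,0,0,0],
    [0,0,0,0],
    [0,0,0,0]
  ]
}}

```text
time: 6.95
tool_pos: [0.5932, 0.1146, 0.2103]
tool_rot: [0.001, 0.994, -0.106, -0.002]
contact_force: [-0.2, -0.0, 0.3]
gripper_width: 0.998
```

Run:
```python
from h import *
s=manip.state();print(s["tool_pos"],s["tool_rot"])
im=grab("side","s2")
cv2.imwrite("pics/c2.png",cv2.resize(im[120:300,230:370],(560,560*180//140))[:600,:,::-1])
```

```text
[0.59322706 0.11455793 0.21032099] [ 5.28399012e-04  9.94315965e-01 -1.06455096e-01 -1.67206659e-03]
```

View pics/c2.png

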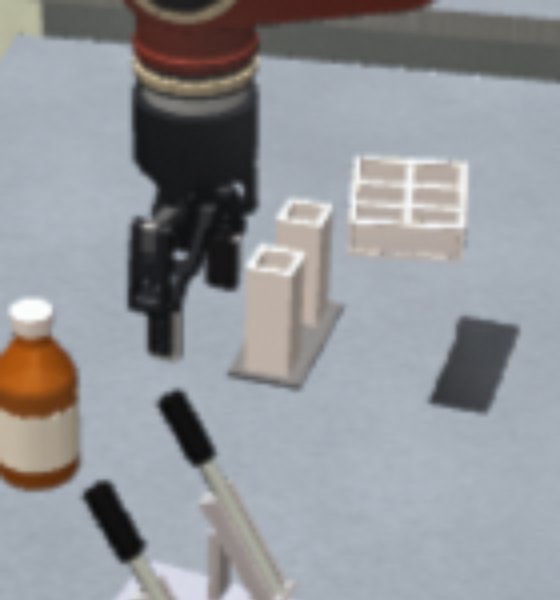

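The lid lies on the bench at crop (475,365), but I can't make out its handle. I'll stretch the contrast before going on.

Run:
```python
from h import *
s=cv2.imread("pics/s2.png");t=grab("top","t2")[:,:,::-1]
f=lambda im,b:np.clip(cv2.resize(im[b[1]:b[3],b[0]:b[2]],(400,400),interpolation=2).astype(int)*2.2,0,255).astype(np.uint8)
cv2.imwrite("pics/c3.png",np.hstack([f(s,(325,185,375,235)),f(t,(335,260,395,320))]))
```

```text
(no output)
```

View pics/c3.png

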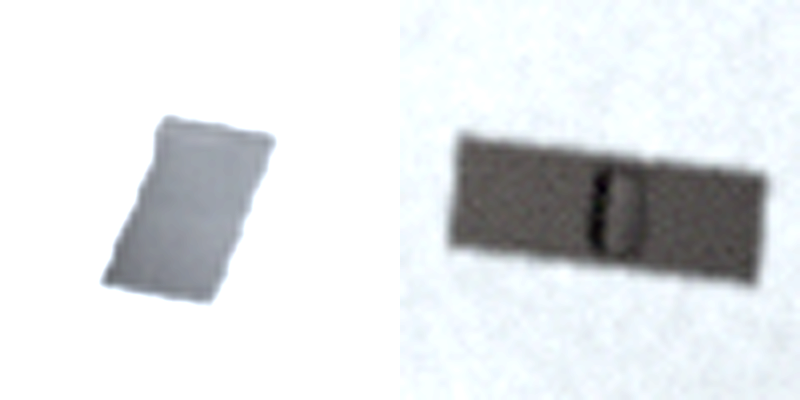

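The top view shows the handle standing on the lid's middle, so the lid is right way up and flat. Next is the first probe.

>>> {"method": "jog_arm", "body": {
  "targets": [
    [0.004,0,0.03,0],
    [0.004,0,0.06,0],
    [0.004,0,0.08,0],
    [0.004,0,0.09,0],
    [0.004,0,0.09,0]
  ]
}}

```text
time: 7.47
tool_pos: [0.5958, 0.1128, 0.119]
tool_rot: [0.001, 0.994, -0.107, -0.003]
contact_force: [0.1, 0.2, -1.3]
gripper_width: 1.001
```

>>> {"method": "jog_arm", "body": {
  "targets": [
    [0,0,0,0],
    [0,0,0,0],
    [0,0,0,0],
    [0,0,0,0],
    [0,0,0,0]
  ],
  "fingers": 0
}}

```text
time: 7.88
tool_pos: [0.5989, 0.114, 0.1237]
tool_rot: [-0.0, 0.994, -0.107, 0.001]
contact_force: [0.2, 0.3, 0.5]
gripper_width: 0.298
```

>>> {"method": "jog_arm", "body": {
  "targets": [
    [0,0,0,0],
    [0,0,0,0],
    [0,0,0,0]
  ]
}}

```text
time: 8.13
tool_pos: [0.5989, 0.114, 0.1235]
tool_rot: [-0.0, 0.994, -0.107, 0.001]
contact_force: [-0.1, -0.2, 4.4]
gripper_width: 0.22
```

>>> {"method": "jog_arm", "body": {
  "targets": [
    [0.005,0,-0.0087,0],
    [0.0125,0,-0.0217,0],
    [0.0225,0,-0.039,0],
    [0.035,0,-0.0606,0],
    [0.05,0,-0.0866,0]
  ]
}}

```text
time: 8.55
tool_pos: [0.6461, 0.1034, 0.2076]
tool_rot: [0.0, 0.994, -0.107, -0.002]
contact_force: [-0.1, -0.4, -1.6]
gripper_width: 0.217
```

>>> {"method": "jog_arm", "body": {
  "targets": [
    [0.005,0,-0.03,0],
    [0.005,0,-0.05,0],
    [0.005,0,-0.05,0]
  ]
}}

```text
time: 8.8
tool_pos: [0.6548, 0.1023, 0.2654]
tool_rot: [-0.001, 0.994, -0.107, 0.005]
contact_force: [-0.2, -0.6, 0.5]
gripper_width: 0.215
```

Run:
```python
from h import *
s=manip.state();print(s["tool_pos"],s["tool_rot"],s["gripper_width"],s["contact_force"])
im=grab("side","s4")
cv2.imwrite("pics/c4.png",cv2.resize(im[100:310,200:370],(486,600))[:,:,::-1])
```

```text
[0.65482099 0.10229941 0.2653968 ] [-8.37984335e-04  9.94260764e-01 -1.06878725e-01  4.66579569e-03] 0.2152344979707214 [-0.23755749 -0.55416886  0.5116021 ]
```

View pics/c4.png

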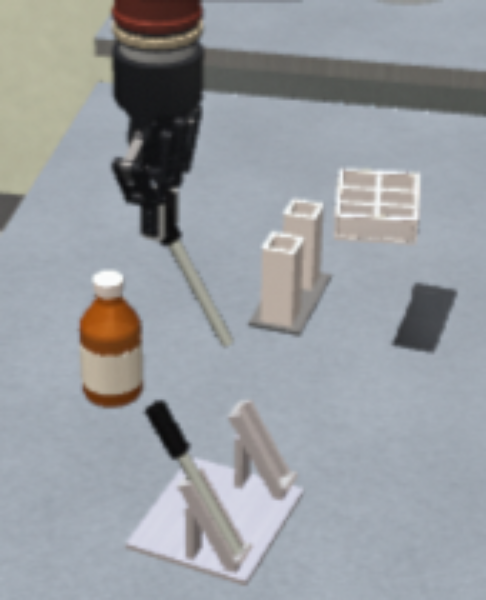

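The probe is firmly held and still leaning at about 30°, with its tip at side-view pixel (280,221). I'll carry it to the right-hand tube.

>>> {"method": "jog_arm", "body": {
  "targets": [
    [0.004,0.025,0,0],
    [0.01,0.062,0,0],
    [0.016,0.1,0,0],
    [0.0225,0.14,0,0],
    [0.029,0.18,0,0]
  ]
}}

```text
time: 9.27
tool_pos: [0.6405, -0.0807, 0.2559]
tool_rot: [-0.0, 0.994, -0.106, -0.002]
contact_force: [0.3, -0.8, 0.0]
gripper_width: 0.217
```

>>> {"method": "jog_arm", "body": {
  "targets": [
    [0.006,0.038,0,0],
    [0.0125,0.076,0,0],
    [0.0185,0.114,0,0],
    [0.025,0.15,0,-2],
    [0.0298,0.1835,0,-5.1]
  ]
}}

```text
time: 9.68
tool_pos: [0.6308, -0.267, 0.2557]
tool_rot: [-0.001, 0.998, -0.062, -0.002]
contact_force: [1.3, 0.1, -1.5]
gripper_width: 0.22
```

>>> {"method": "jog_arm", "body": {
  "targets": [
    [0,0,0.02,0],
    [0,0,0.04,0],
    [0,0,0.04,0],
    [0,0,0.04,0]
  ]
}}

```text
time: 10.02
tool_pos: [0.6304, -0.2644, 0.2147]
tool_rot: [-0.002, 0.998, -0.062, -0.003]
contact_force: [0.8, -0.3, -1.1]
gripper_width: 0.219
```

Run:
```python
from h import *
s=manip.state();print(s["tool_pos"],s["tool_rot"],s["gripper_width"],s["contact_force"])
im=grab("side","s5");t=grab("top","t5")
v=np.zeros((600,800,3),np.uint8)
v[:,:400]=cv2.resize(im[120:240,270:350],(400,600),interpolation=2);v[:400,400:]=cv2.resize(t[190:270,345:425],(400,400),interpolation=2)
cv2.imwrite("pics/c5.png",v[:,:,::-1])
```

```text
[ 0.6304021  -0.26440552  0.21469294] [-0.00165109  0.99804053 -0.0624633  -0.0032741 ] 0.21943546733518807 [ 0.79917084 -0.33717184 -1.06532537]
```

View pics/c5.png

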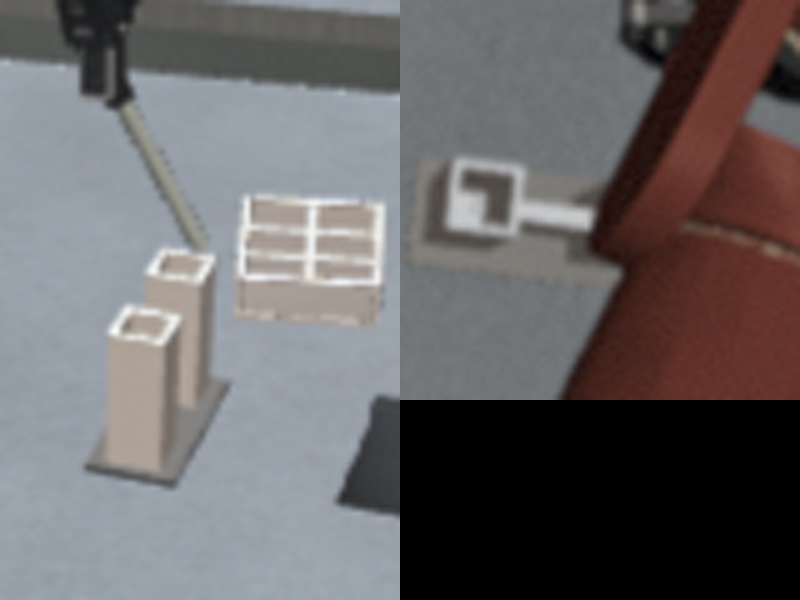

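The tip is at about side-view pixel (309.6,169.2), just above the rim of the right tube, whose centre is at (306.2,173.2).

Run:
```python
from h import *
np.set_printoptions(precision=4,suppress=True)
for z in(.11,.115,.12): print(plane("side",(309.6,169.2),z))
print(plane("side",(306.2,173.2),.1))
# shaft axis: crop pts (130,105)->(192,240)
o,d=ray("side",(270+128/5,120+108/5)); 
# intersect lean planes: plane through tool pos with normal tool y
y=np.array([-.124,-.992,0]);P=np.array([.6304,-.2644,.2147])
q=[]
for u in((128,108),(198,246)):
    o,d=ray("side",(270+u[0]/5,120+u[1]/5)); q.append(o+d*((P-o)@y)/(d@y)); print(q[-1])
e=q[0]-q[1];print(np.degrees(np.arctan2(np.hypot(*e[:2]),e[2])))
```

```text
[ 0.5633 -0.2665  0.11  ]
[ 0.5622 -0.2575  0.115 ]
[ 0.5611 -0.2485  0.12  ]
[ 0.5724 -0.256   0.1   ]
[ 0.6107 -0.2619  0.2054]
[ 0.562  -0.2558  0.1159]
28.772760908095364
```

Kinematics and camera agree on the tip at (0.562,-0.256,0.116), with a tilt of 29°. I'll shift it into the bore, lower it 14 mm into the mouth, then straighten it against the wall.

>>> {"method": "jog_arm", "body": {
  "targets": [
    [0.006,0,0,0],
    [0.006,0,0.01,0],
    [0.006,0,0.02,0],
    [0.006,0,0.03,0],
    [0.006,0,0.03,0]
  ]
}}

```text
time: 10.53
tool_pos: [0.6366, -0.2651, 0.1848]
tool_rot: [-0.001, 0.998, -0.062, -0.003]
contact_force: [-0.2, 0.2, -1.5]
gripper_width: 0.218
```

>>> {"method": "jog_arm", "body": {
  "targets": [
    [0,0,0,0],
    [0,0,0,0]
  ]
}}

```text
time: 10.7
tool_pos: [0.638, -0.2661, 0.1886]
tool_rot: [-0.0, 0.998, -0.062, -0.0]
contact_force: [-0.3, 0.1, -0.4]
gripper_width: 0.215
```

>>> {"method": "jog_arm", "body": {
  "targets": [
    [0,0,0.006,0],
    [-0.006,0,0.003,0],
    [-0.012,0,0.001,0],
    [-0.018,0,-0.001,0],
    [-0.024,0,-0.003,0]
  ]
}}

```text
time: 11.12
tool_pos: [0.6147, -0.2634, 0.1934]
tool_rot: [0.001, 0.998, -0.062, 0.002]
contact_force: [3.7, 0.6, -0.6]
gripper_width: 0.219
```

>>> {"method": "jog_arm", "body": {
  "targets": [
    [-0.008,0,-0.002,0],
    [-0.016,0,-0.004,0],
    [-0.024,0,-0.0055,0],
    [-0.032,0,-0.007,0],
    [-0.032,0,-0.007,0]
  ]
}}

```text
time: 11.53
tool_pos: [0.5809, -0.2591, 0.1994]
tool_rot: [0.0, 0.998, -0.063, -0.001]
contact_force: [1.6, -0.5, 0.6]
gripper_width: 0.213
```

Run:
```python
from h import *
s=manip.state();print(s["tool_pos"],s["gripper_width"],s["contact_force"])
im=grab("side","s6")
cv2.imwrite("pics/c6.png",cv2.resize(im[120:220,270:350],(480,600),interpolation=2)[:,:,::-1])
```

```text
[ 0.5808607  -0.25908087  0.19936401] 0.21283483615094043 [ 1.57585984 -0.45313552  0.62076882]
```

View pics/c6.png

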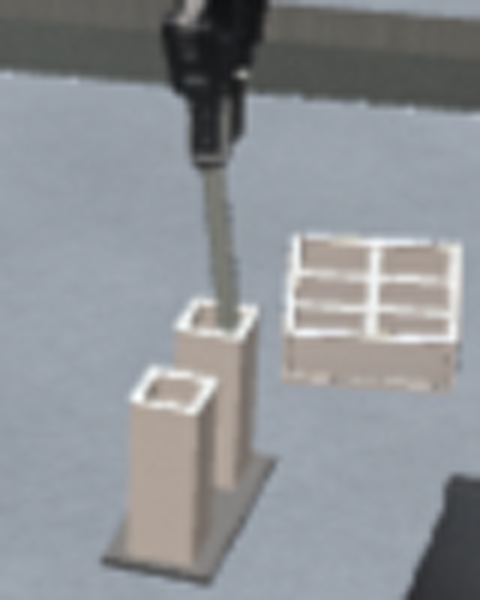

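The straightening works: the shaft is in the mouth and nearly upright. I'll finish the arc, centre it and lower it.

>>> {"method": "jog_arm", "body": {
  "targets": [
    [-0.007,0,-0.0005,0],
    [-0.014,0,-0.0005,0],
    [-0.014,0,-0.0005,0],
    [-0.007,0,0,0],
    [-0.007,0,0,0]
  ]
}}

```text
time: 12.0
tool_pos: [0.5753, -0.2581, 0.1979]
tool_rot: [-0.0, 0.998, -0.062, -0.001]
contact_force: [-0.2, -0.5, -0.9]
gripper_width: 0.217
```

>>> {"method": "jog_arm", "body": {
  "targets": [
    [0,0,0.012,0],
    [0,0,0.025,0],
    [0,0,0.04,0],
    [0,0,0.055,0],
    [0,0,0.065,0]
  ]
}}

```text
time: 12.42
tool_pos: [0.574, -0.2574, 0.1298]
tool_rot: [-0.001, 0.998, -0.062, -0.002]
contact_force: [-0.5, 0.3, -0.8]
gripper_width: 0.217
```

>>> {"method": "jog_arm", "body": {
  "targets": [
    [0,0,0,0],
    [0,0,0,0]
  ]
}}

```text
time: 12.58
tool_pos: [0.5749, -0.2578, 0.1322]
tool_rot: [-0.001, 0.998, -0.062, -0.001]
contact_force: [0.2, 0.5, -0.6]
gripper_width: 0.22
```

Lower slowly to the floor.

>>> {"method": "jog_arm", "body": {
  "targets": [
    [0,0,0.003,0],
    [0,0,0.005,0],
    [0,0,0.007,0],
    [0,0,0.008,0],
    [0,0,0.008,0]
  ]
}}

```text
time: 13.0
tool_pos: [0.5757, -0.2583, 0.126]
tool_rot: [0.0, 0.998, -0.062, 0.0]
contact_force: [-0.1, -0.0, -0.5]
gripper_width: 0.215
```

>>> {"method": "jog_arm", "body": {
  "targets": [
    [0,0,0.001,0],
    [0,0,0.002,0],
    [0,0,0.002,0]
  ]
}}

```text
time: 13.25
tool_pos: [0.5756, -0.2583, 0.1238]
tool_rot: [-0.0, 0.998, -0.062, -0.0]
contact_force: [-0.2, -0.1, -0.4]
gripper_width: 0.217
```

>>> {"method": "jog_arm", "body": {
  "targets": [
    [0,0,0.001,0],
    [0,0,0.002,0],
    [0,0,0.003,0],
    [0,0,0.003,0]
  ]
}}

```text
time: 13.58
tool_pos: [0.5763, -0.2586, 0.1225]
tool_rot: [0.0, 0.998, -0.062, 0.001]
contact_force: [-1.8, 1.4, 5.7]
gripper_width: 0.218
```

>>> {"method": "jog_arm", "body": {
  "targets": [
    [0,0,-0.001,0],
    [0,0,-0.001,0],
    [0,0,-0.001,0],
    [0,0,-0.001,0],
    [0,0,-0.001,0]
  ],
  "fingers": 1
}}

```text
time: 14.0
tool_pos: [0.5755, -0.2582, 0.1216]
tool_rot: [-0.0, 0.998, -0.062, -0.0]
contact_force: [0.1, 0.1, 0.4]
gripper_width: 0.912
```

>>> {"method": "jog_arm", "body": {
  "targets": [
    [0,0,-0.01,0],
    [0,0,-0.035,0],
    [0,0,-0.07,0],
    [0,0,-0.1,0],
    [0,0,-0.1,0]
  ]
}}

```text
time: 14.42
tool_pos: [0.579, -0.2602, 0.2317]
tool_rot: [0.003, 0.998, -0.062, 0.006]
contact_force: [1.5, -0.4, 1.0]
gripper_width: 1.001
```

>>> {"method": "jog_arm", "body": {
  "targets": [
    [-0.001,-0.035,0,0],
    [-0.002,-0.075,0,0],
    [-0.0035,-0.115,0,0],
    [-0.005,-0.155,0,0],
    [-0.006,-0.195,0,0]
  ]
}}

```text
time: 14.83
tool_pos: [0.594, -0.0624, 0.2227]
tool_rot: [0.0, 0.998, -0.063, 0.001]
contact_force: [-0.1, -0.4, 0.2]
gripper_width: 0.997
```

>>> {"method": "jog_arm", "body": {
  "targets": [
    [-0.001,-0.04,0,0],
    [-0.0025,-0.08,0,0],
    [-0.004,-0.12,0,0],
    [-0.005,-0.16,0,0],
    [-0.006,-0.195,0,0]
  ]
}}

```text
time: 15.25
tool_pos: [0.6123, 0.1327, 0.2227]
tool_rot: [-0.0, 0.998, -0.062, 0.001]
contact_force: [0.1, -0.3, -0.1]
gripper_width: 1.0
```

>>> {"method": "jog_arm", "body": {
  "targets": [
    [-0.001,-0.035,0,0],
    [-0.002,-0.07,0,2],
    [-0.0025,-0.09,0,5.1],
    [-0.0025,-0.09,0,5.1],
    [-0.0025,-0.09,0,5.1]
  ]
}}

```text
time: 15.67
tool_pos: [0.621, 0.2207, 0.2222]
tool_rot: [0.0, 0.994, -0.105, 0.0]
contact_force: [-0.1, -0.1, 0.8]
gripper_width: 0.998
```

Run:
```python
from h import *
s=manip.state();print(s["tool_pos"],s["tool_rot"],s["contact_force"])
im=grab("side","s7");t=grab("top","t7")
v=np.zeros((600,800,3),np.uint8)
v[:,:480]=cv2.resize(im[140:290,230:350],(480,600),interpolation=2);v[:320,480:]=cv2.resize(t[200:280,345:425],(320,320),interpolation=2)
cv2.imwrite("pics/c7.png",v[:,:,::-1])
```

```text
[0.62101241 0.22071749 0.22224484] [ 1.81787619e-04  9.94429505e-01 -1.05403474e-01  1.85583853e-04] [-0.08109359 -0.06920458  0.7815162 ]
```

View pics/c7.png

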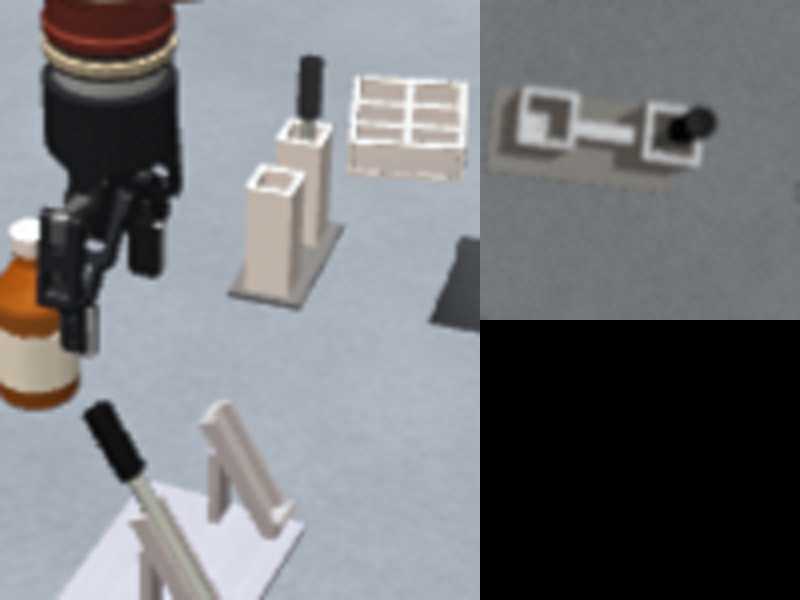

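Probe 1 stands upright in the right tube. The gripper is now over the second grip.

>>> {"method": "jog_arm", "body": {
  "targets": [
    [0.001,0,0.03,0],
    [0.002,0,0.065,0],
    [0.002,0,0.085,0],
    [0.002,0,0.098,0],
    [0.002,0,0.0995,0]
  ]
}}

```text
time: 16.18
tool_pos: [0.6211, 0.2175, 0.1188]
tool_rot: [0.001, 0.994, -0.108, -0.003]
contact_force: [0.3, -0.6, -0.1]
gripper_width: 1.0
```

>>> {"method": "jog_arm", "body": {
  "targets": [
    [0,0,0,0],
    [0,0,0,0],
    [0,0,0,0],
    [0,0,0,0],
    [0,0,0,0]
  ],
  "fingers": 0
}}

```text
time: 16.6
tool_pos: [0.6239, 0.2196, 0.1241]
tool_rot: [-0.0, 0.994, -0.107, 0.001]
contact_force: [0.6, -0.6, 0.3]
gripper_width: 0.302
```

>>> {"method": "jog_arm", "body": {
  "targets": [
    [0,0,0,0],
    [0,0,0,0],
    [0,0,0,0]
  ]
}}

```text
time: 16.85
tool_pos: [0.6239, 0.2196, 0.1239]
tool_rot: [-0.0, 0.994, -0.107, 0.001]
contact_force: [1.0, 0.1, 4.5]
gripper_width: 0.218
```

>>> {"method": "jog_arm", "body": {
  "targets": [
    [0.005,0,-0.0087,0],
    [0.0125,0,-0.0217,0],
    [0.0225,0,-0.039,0],
    [0.035,0,-0.0606,0],
    [0.05,0,-0.0866,0]
  ]
}}

```text
time: 17.27
tool_pos: [0.6708, 0.2083, 0.2073]
tool_rot: [0.001, 0.994, -0.107, -0.003]
contact_force: [1.0, 0.5, -1.3]
gripper_width: 0.218
```

>>> {"method": "jog_arm", "body": {
  "targets": [
    [0.005,0,-0.03,0],
    [0.005,0,-0.05,0],
    [0.005,0,-0.05,0]
  ]
}}

```text
time: 17.52
tool_pos: [0.6795, 0.2077, 0.2655]
tool_rot: [-0.001, 0.994, -0.107, 0.004]
contact_force: [0.0, 0.3, -0.7]
gripper_width: 0.219
```

>>> {"method": "jog_arm", "body": {
  "targets": [
    [0.003,0.025,0,0],
    [0.0075,0.06,0,0],
    [0.0125,0.098,0,0],
    [0.0175,0.136,0,0],
    [0.022,0.173,0,0]
  ]
}}

```text
time: 17.93
tool_pos: [0.6602, 0.0325, 0.2565]
tool_rot: [0.0, 0.994, -0.106, -0.002]
contact_force: [1.1, 0.2, -1.1]
gripper_width: 0.22
```

>>> {"method": "jog_arm", "body": {
  "targets": [
    [0.005,0.038,0,0],
    [0.0095,0.076,0,0],
    [0.0145,0.114,0,0],
    [0.0195,0.152,0,0],
    [0.023,0.18,0,-2]
  ]
}}

```text
time: 18.35
tool_pos: [0.6443, -0.1496, 0.2566]
tool_rot: [0.0, 0.996, -0.09, -0.002]
contact_force: [0.0, -0.0, -1.0]
gripper_width: 0.218
```

>>> {"method": "jog_arm", "body": {
  "targets": [
    [0.002,0.02,0,-3.1],
    [0.005,0.04,0,-3.1],
    [0.005,0.04,0,-3.1],
    [0.005,0.04,0,-3.1]
  ]
}}

```text
time: 18.68
tool_pos: [0.6427, -0.1876, 0.2568]
tool_rot: [-0.001, 0.998, -0.063, -0.002]
contact_force: [-0.6, 0.6, -0.9]
gripper_width: 0.218
```

>>> {"method": "jog_arm", "body": {
  "targets": [
    [0.003,0,0.015,0],
    [0.005,0,0.03,0],
    [0.005,0,0.035,0],
    [0.005,0,0.035,0],
    [0.005,0,0.035,0]
  ]
}}

```text
time: 19.1
tool_pos: [0.6481, -0.1867, 0.2223]
tool_rot: [-0.0, 0.998, -0.062, -0.001]
contact_force: [-0.5, -0.1, -0.6]
gripper_width: 0.219
```

Run:
```python
from h import *
s=manip.state();print(s["tool_pos"],s["contact_force"])
im=grab("side","s8")
cv2.imwrite("pics/c8.png",cv2.resize(im[120:220,270:350],(480,600),interpolation=2)[:,:,::-1])
```

```text
[ 0.64809272 -0.18672046  0.22226207] [-0.46424257 -0.05951925 -0.59132027]
```

View pics/c8.png

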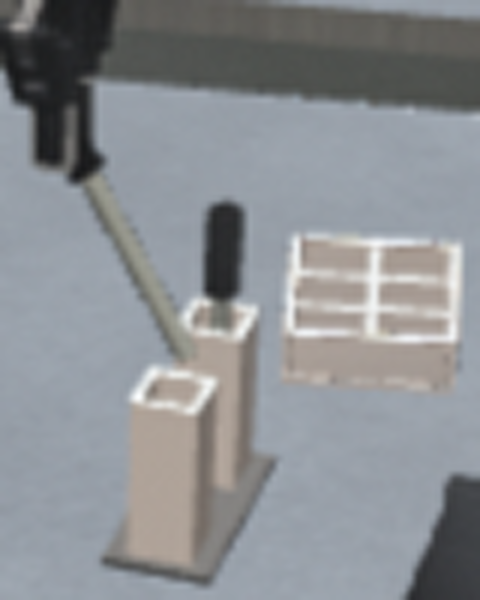

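The tip at crop (184,360) sits about 23 mm above the left rim, whose centre is at (173,391). That puts it roughly 6 mm on the -x side of the bore centre, as intended, so I'll insert and straighten as before.

>>> {"method": "jog_arm", "body": {
  "targets": [
    [0.001,0,0.01,0],
    [0.001,0,0.02,0],
    [0.001,0,0.03,0],
    [0.001,0,0.036,0],
    [0.001,0,0.036,0]
  ]
}}

```text
time: 19.57
tool_pos: [0.6482, -0.1873, 0.1847]
tool_rot: [-0.001, 0.998, -0.062, -0.002]
contact_force: [0.4, 0.1, -1.3]
gripper_width: 0.219
```

>>> {"method": "jog_arm", "body": {
  "targets": [
    [0,0,0,0],
    [0,0,0,0]
  ]
}}

```text
time: 19.73
tool_pos: [0.6497, -0.188, 0.1883]
tool_rot: [0.0, 0.998, -0.062, 0.0]
contact_force: [-1.3, -0.3, -0.6]
gripper_width: 0.214
```

>>> {"method": "jog_arm", "body": {
  "targets": [
    [-0.001,0,0.005,0],
    [-0.006,0,0.003,0],
    [-0.012,0,0.001,0],
    [-0.018,0,-0.001,0],
    [-0.025,0,-0.003,0]
  ]
}}

```text
time: 20.15
tool_pos: [0.6252, -0.1847, 0.1924]
tool_rot: [0.0, 0.998, -0.062, 0.002]
contact_force: [3.2, 0.8, 0.2]
gripper_width: 0.213
```

>>> {"method": "jog_arm", "body": {
  "targets": [
    [-0.008,0,-0.002,0],
    [-0.016,0,-0.004,0],
    [-0.024,0,-0.0055,0],
    [-0.033,0,-0.007,0],
    [-0.033,0,-0.007,0]
  ]
}}

```text
time: 20.57
tool_pos: [0.5905, -0.1807, 0.1987]
tool_rot: [0.0, 0.998, -0.063, -0.0]
contact_force: [2.1, 0.3, -0.1]
gripper_width: 0.22
```

Same signature as before. I'll finish, centre and lower.

>>> {"method": "jog_arm", "body": {
  "targets": [
    [-0.007,0,-0.0005,0],
    [-0.014,0,-0.0005,0],
    [-0.014,0,-0.0005,0],
    [-0.007,0,0,0],
    [-0.007,0,0,0]
  ]
}}

```text
time: 20.98
tool_pos: [0.5845, -0.1795, 0.1968]
tool_rot: [-0.0, 0.998, -0.062, -0.002]
contact_force: [0.0, -0.5, -1.9]
gripper_width: 0.221
```

>>> {"method": "jog_arm", "body": {
  "targets": [
    [0,0,0.012,0],
    [0,0,0.025,0],
    [0,0,0.04,0],
    [0,0,0.055,0],
    [0,0,0.065,0]
  ]
}}

```text
time: 21.4
tool_pos: [0.5831, -0.1789, 0.1287]
tool_rot: [-0.001, 0.998, -0.062, -0.003]
contact_force: [-1.1, 0.7, -1.6]
gripper_width: 0.215
```

>>> {"method": "jog_arm", "body": {
  "targets": [
    [0,0,0,0],
    [0,0,0.003,0],
    [0,0,0.006,0],
    [0,0,0.009,0],
    [0,0,0.009,0]
  ]
}}

```text
time: 21.82
tool_pos: [0.5851, -0.1798, 0.124]
tool_rot: [0.0, 0.998, -0.062, 0.0]
contact_force: [0.6, 0.1, -1.5]
gripper_width: 0.219
```

>>> {"method": "jog_arm", "body": {
  "targets": [
    [0,0,0.001,0],
    [0,0,0.002,0],
    [0,0,0.003,0],
    [0,0,0.003,0]
  ]
}}

```text
time: 22.15
tool_pos: [0.5862, -0.1801, 0.1237]
tool_rot: [0.0, 0.998, -0.062, 0.001]
contact_force: [-2.4, 0.4, 6.9]
gripper_width: 0.221
```

Floor contact, so I'll release, rise and step clear.

>>> {"method": "jog_arm", "body": {
  "targets": [
    [0,0,-0.001,0],
    [0,0,-0.001,0],
    [0,0,-0.001,0],
    [0,0,-0.001,0],
    [0,0,-0.001,0]
  ],
  "fingers": 1
}}

```text
time: 22.57
tool_pos: [0.5849, -0.1797, 0.1217]
tool_rot: [-0.0, 0.998, -0.062, -0.0]
contact_force: [-0.2, -0.5, -0.6]
gripper_width: 0.905
```

>>> {"method": "jog_arm", "body": {
  "targets": [
    [0,0,-0.01,0],
    [0,0,-0.035,0],
    [0,0,-0.07,0],
    [0,0,-0.11,0],
    [0,0,-0.14,0]
  ]
}}

```text
time: 22.98
tool_pos: [0.5855, -0.1799, 0.266]
tool_rot: [0.001, 0.998, -0.062, 0.001]
contact_force: [0.4, 0.1, 0.8]
gripper_width: 1.005
```

>>> {"method": "jog_arm", "body": {
  "targets": [
    [0,-0.03,0,0],
    [0,-0.07,0,0],
    [0,-0.11,0,0],
    [0,-0.15,0,0],
    [0,-0.18,0,0]
  ]
}}

```text
time: 23.4
tool_pos: [0.6075, 0.0016, 0.2631]
tool_rot: [-0.0, 0.998, -0.062, 0.001]
contact_force: [-0.2, -0.0, -0.2]
gripper_width: 1.001
```

>>> {"method": "jog_arm", "body": {
  "targets": [
    [0,0,0,0],
    [0,0,0,0],
    [0,0,0,0]
  ]
}}

```text
time: 23.65
tool_pos: [0.6075, -0.0015, 0.2625]
tool_rot: [0.0, 0.998, -0.062, 0.0]
contact_force: [-0.4, 0.4, 0.6]
gripper_width: 0.999
```

Run:
```python
from h import *
s=manip.state();print(s["tool_pos"],s["contact_force"],s["joint_vel"])
im=grab("side","s9");t=grab("top","t9")
v=np.zeros((600,800,3),np.uint8)
v[:450,:400]=cv2.resize(im[140:275,230:350],(400,450),interpolation=2)
v[:500,400:]=cv2.resize(t[205:315,340:428],(400,500),interpolation=2)
cv2.imwrite("pics/c9.png",v[:,:,::-1])
```

```text
[ 0.60753256 -0.00146187  0.26245498] [-0.40675842  0.42567265  0.58325595] [-0.02429188  0.00303544  0.00260726  0.00242691 -0.00227303  0.00295581]
```

View pics/c9.png

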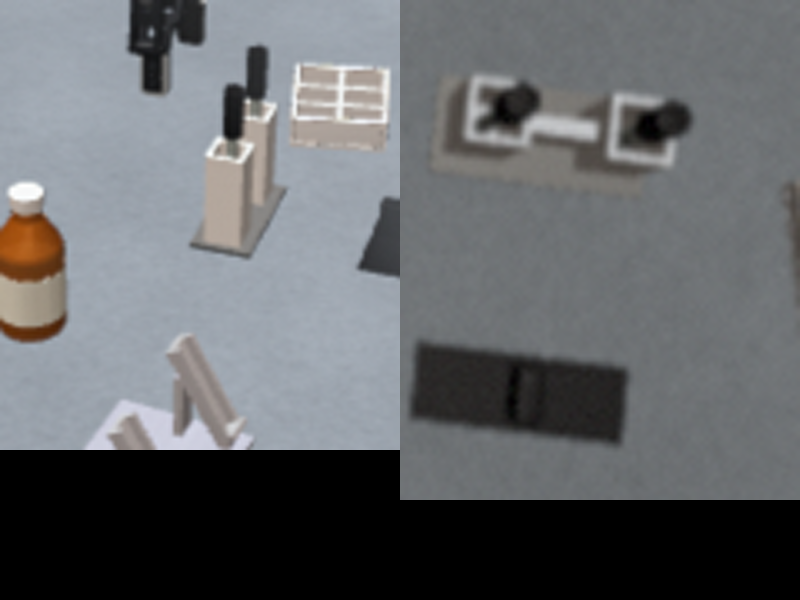

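Both probes stand in the tubes, grips up and at equal height, and both channels of the rest are empty. The lid lies flat with its handle up.

```bash
python3 -c "
from plant import manip
print(manip.job_done())"
```

```text
the job is handed in; nothing more can be done
None
```

The job is done and handed in at about 24 s of the 69 s allowed. I lifted the lid off first and set it flat on the bench at about (0.42, -0.20), right way up. I then put one probe in the right tube and the other in the left. Each probe came off the rest leaning about 30°, so I straightened it against the tube mouth before lowering it.

**Last checks:**
- **Probes:** both showed floor contact (6–7 N) at the expected height before I let go. The final pictures show both standing steel end down with grips up, leaning slightly within the loose bores.
- **Lid:** the final top view shows it flat with its handle up. In one earlier side view the handle could not be made out, but the top views confirmed it.
- **Other objects:** the arm never went near the bottle, beaker or tray. The final picture shows the bottle standing and the tray in place. It did not include the beaker, and I did not re-measure any of the three.
- **Robot:** the gripper is open and clear of everything, and no force reading passed 7 N. No check failed.

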